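# Screw down the craft press with its folding crank

### The job

Screw the pressing pack down in the craft press: swing the crank's folded red grip out until it stands fully upright, turn the crank clockwise (seen from above) until the plate clamps the pack and the crank has become clearly heavier, nearly twice its free-running effort, then stop without forcing it and fold the grip back flat along the crank. Leave everything else on the table where it is.

Things in the scene. Friction and masses are not known exactly. Their poses are not given: they have to be found in the camera images.
- press: Small screw press bolted to the table; origin under the centre of its base, x axis front to back. Wooden base 170 x 210 x 20 mm, two upright steel columns 88 mm left and right of the middle, a green cross-beam 45 mm wide, 205 mm long, top 190 mm above the table. Above the beam are only the crank and a 6 mm nut over each column. The vertical crank axis passes through the origin.
- crank_axis (a point): Point on the vertical crank axis at the height of the grip's fold pivot, 238 mm above the table, 48 mm above the green beam. Crank: a hub 32 mm across and 20 mm high on the beam; on it a steel arm 14 mm wide, 10 mm thick, its top 18 mm below this point, reaching from 14 mm behind the axis to 82 mm on the other side. Held still after slow turning, the grip shows about 1 N less effort.
- grip_pivot (a point): Centre of the fold hinge of the red grip, on the crank arm 70 mm from the crank axis, between two steel cheeks (17 mm wide over both, 16 mm along the arm, top 10 mm above this point). The hinge line is level, at right angles to the arm. From crank_axis to grip_pivot is the direction in which the arm points.
- grip_end (a point): Free end of the grip, on its own axis, 78 mm from grip_pivot. The grip is a round red sleeve, 18 mm across, from 16 to 78 mm from the pivot, black band at the free end; it spins freely on its own axis. Folded, it lies level above the arm, pointing from the pivot back over the crank axis, 9 mm of air between it and the arm; swung out, it stands upright on the arm's end.
- grip (a joint): Fold angle of the grip (rad): 0 = folded flat along the arm (a stop), 1.571 = upright (a stop). Starts at 0 to 0.12. It stays where it is left, by friction of 0.12 N m (about 2 N at the free end), so pulling it towards the crank axis while cranking folds it.
- crank (a joint): Turn of the crank (rad), clockwise from above; starts at 1 to 3.5. 20 mm of plate travel a turn. The plate meets the pack somewhere from 5.7 to 10, not measured: it must be felt. Free running takes 5.7 N along the grip's path (0.40 N m), a little more with speed; then it rises by 4.5 N per 100 N pressed, in 1.4 rad. Stop at 9 to 12 N (3.3 to 6 N over free). Friction holds the screw.
- platen: Green pressing bar with a sprung wooden plate (120 x 120 x 14 mm) under it; origin at the centre of the plate's underside, 98 mm above the table at crank = 0, lower as the crank turns. Under it lie a riser board and the pack (two 100 mm square plywood boards, card between); their total height varies and is not measured. Wanted: 60 to 140 N on the pack; above 180 N it is spoilt.
- spare_pack: Bystander: a second pressing pack beside the press, loose, 100 x 100 x 31 mm; origin under its centre.
- egg_cup: Bystander: a pale blue painted egg in a white cup beside the press, loose, 40 mm across, 62 mm high; origin under its centre.
- mug: Bystander: black mug, 76 mm across, 85 mm high, with a handle; origin under its centre.
- pompom_tray: Bystander: clear tray of red pompoms, 120 x 100 x 45 mm; origin under its centre.
- wreath: Bystander: twig wreath with small eggs, about 210 mm across, 45 mm high; origin at its centre on the table.
- glue_bottle: Bystander: white glue bottle with an orange cap, 44 mm across, 120 mm high; origin under its centre.

How it is judged:
By the outcome, as a careful person would: the job done as asked, in the order asked, and still so for the second after the job is handed in, with the robot touching nothing.
It also fails if it takes over 72 s, if anything falls off the work surface, if the arm or the gripper's body presses on something with over 40 N, if the wrist force passes 120 N, or if a joint passes its speed limit or range.

### The arm

A 7-joint arm with a two-finger parallel gripper is mounted at the origin on the work surface. World frame = base frame: x ahead of the robot, y to its left, z up, the work surface at z = 0. Lengths are in m, angles in rad, forces in N, time in s.
With the tool pointing down it reaches from about 0.4 to 0.85 m from the base axis. Payload 10.4 kg.
Tool frame: the origin (TCP) lies midway between the tips of the shut fingers; the grasp point (between the pads) lies 19 mm behind it; z points along the fingers, y is the direction in which the jaws open and shut (so a half turn about z gives the same grasp; the last joint's range is limited). The gripper opens to 85 mm and grips with 20 to 120 N. Pads are 22 mm wide; open, the fingers measure 114 mm over their backs; the gripper's body (76 mm by 85 mm) begins 54 mm behind the grasp point. The pads swing forward as they close: fully open they stand 13 mm farther back than shut.
Start: joints at [-1.125, 0.332, -0.065, 1.46, 0.022, 1.35, -0.088], TCP at [0.282, 0.558, 0.231] pointing down, gripper open.
Joint ranges: [-2.6, 2.6], [-0.5, 2.12], [-1.47, 1.34], [0.16, 2.42], [-1.27, 4.41], [0.06, 2.06], [-2.6, 2.6]. Speed limits (rad/s): [2.22, 2.22, 2.79, 2.79, 3.14, 3.14, 3.14].

### API

Orientations are given as a unit quaternion [x, y, z, w].
In Python, from workcell import get_obs, camera, calibration, hand_in gives the robot as it stands.
- The arm moves only by the shell command python3 -m handwheel 'ROWS' [FORCE]. ROWS is JSON, a list of rows, each an object with "jaw": the finger opening in mm, from 0 to 85.4; "delta_pos": the shift along the tool's x, y, z scaled (see below), a list of three; "turn": the turn about the tool's z scaled (see below). In form: [{"jaw": jaw, "delta_pos": [tx, ty, tz], "turn": turn}, ...]. A call has 1 to 10 rows; each row is the pose to reach, as a shift and turn from the pose commanded when the call began, along the tool's axes at that moment, turning the shorter way round; what a row does not reach only later rows make up. The controller multiplies each number of a shift by 1 m and each number of a turn by pi rad. A row lasts 1/12 s, in which the tool goes at most 41.7 mm and 7.16 degrees, less where a joint would pass 70% of its speed; a pose out of reach is approached as far as the arm can. A call with a number of a shift or a turn outside -1 to 1 is refused whole. A call with a gripper value outside its range is refused whole. The fingers move at their own pace and stop on an object; FORCE is the grip in N (left out, the last holds). Time passes only in rows, so rows that repeat a pose let the fingers close. It gives the time, the measured TCP pose, the force and the opening at its end, in the units of the state.
- get_obs(): the state, without advancing time (a new reading comes with each control period).
- camera(name): name is "scene" or "top" or "wrist"; returns the picture (480x640x3 uint8, red, green, blue); there is no depth.
- calibration(name): a dict with "mtx" (3x3 intrinsics, pixels), "dist_coeffs" ([k1, k2, p1, p2, k3] as OpenCV has them; the pictures are not rectified), "rvec" (rotation vector, rad) and "tvec" (3), from world to camera coordinates, as OpenCV has them. Camera axes: x right, y down, z forward; pixel columns grow to the right and rows downward; lengths in m; the calibration is good to about 2 mm. A picture is of the moment at which its call begins: read the wrist's pose just before it. calibration takes no time and is no camera call; for the wrist camera it gives the pose at the moment of the call.
- hand_in(): hands the job in, once; it reports no verdict.
The state is a dict: "clock": time; "joint_pos": joint angles; "joint_velocities": joint speeds; "tau": joint torques, N m; "position": TCP position; "ee_rot": TCP orientation; "ft_force": force on the tool from outside, world axes, zero at the start; "torque": the same for the moment, N m; "grip_width": opening from 0.0 (shut) to 1.0 (fully open).
Only numpy, scipy, OpenCV 4.12 (cv2) and the standard library are available. Lean on these libraries where they do the work, as an engineer would, in place of code of your own. Each camera call takes 0.05 s, during which the arm holds its last target.

## Working session

There is one attempt and no reset: what is moved stays moved. The work goes in short steps, Python scripts to look and compute and a shell command to move; the robot and the scene stay as the last step left them, time stands still between calls to the robot, and variables do not carry over. Pictures are saved under pics/ and viewed, and the job is handed in when it is done.

```bash
ls; mkdir -p pics; python3 - <<'E'
from workcell import *
import cv2
o=get_obs()
for k in o: print(k,o[k])
for n in ["scene","top","wrist"]:
    c=calibration(n)
    for k in c: print(n,k,[x for x in __import__('numpy').round(__import__('numpy').array(c[k]).ravel(),4)])
    cv2.imwrite(f"pics/{n}0.png",camera(n)[:,:,::-1])
E
```

```text
pics
clock 0.0
joint_pos [-1.12459998  0.33289603 -0.06471415  1.4609683   0.0216032   1.34992966
 -0.0884791 ]
joint_velocities [ 8.16951292e-05 -9.66972637e-05  1.63211068e-03 -6.23467924e-05
 -1.24845077e-03  1.45036427e-03  4.43363569e-04]
tau [ 6.82444461e-04 -6.25457239e+01  4.96308412e-02 -3.91591465e+01
  1.62212877e-02  1.02953921e-02 -1.85538795e-05]
position [0.28220245 0.55721451 0.23048801]
ee_rot [ 2.32230098e-01  9.72660586e-01 -7.39540754e-04 -1.40505678e-04]
ft_force [-1.13336128 -0.39809163 -0.54946666]
torque [ 0.07437936  0.04733761 -0.01973919]
grip_width 0.9986248179399622
scene mtx [np.float64(456.7399), np.float64(0.0), np.float64(320.5355), np.float64(0.0), np.float64(456.7399), np.float64(245.5099), np.float64(0.0), np.float64(0.0), np.float64(1.0)]
scene dist_coeffs [np.float64(-0.079), np.float64(0.0), np.float64(0.0), np.float64(0.0), np.float64(0.0)]
scene rvec [np.float64(1.0387), np.float64(2.3238), np.float64(-1.1136)]
scene tvec [np.float64(0.3801), np.float64(-0.1189), np.float64(1.502)]
top mtx [np.float64(570.6327), np.float64(0.0), np.float64(321.8732), np.float64(0.0), np.float64(570.6327), np.float64(241.8562), np.float64(0.0), np.float64(0.0), np.float64(1.0)]
top dist_coeffs [np.float64(-0.1809), np.float64(0.0), np.float64(0.0), np.float64(0.0), np.float64(0.0)]
top rvec [np.float64(2.1507), np.float64(-2.1826), np.float64(0.1351)]
top tvec [np.float64(0.0037), np.float64(0.5543), np.float64(1.4693)]
wrist mtx [np.float64(344.2567), np.float64(0.0), np.float64(318.7744), np.float64(0.0), np.float64(344.2567), np.float64(237.9813), np.float64(0.0), np.float64(0.0), np.float64(1.0)]
wrist dist_coeffs [np.float64(0.0223), np.float64(0.0), np.float64(0.0), np.float64(0.0), np.float64(0.0)]
wrist rvec [np.float64(-2.4369), np.float64(-1.4979), np.float64(-0.2369)]
wrist tvec [np.float64(-0.6242), np.float64(-0.0404), np.float64(0.3804)]
```

View pics/scene0.png

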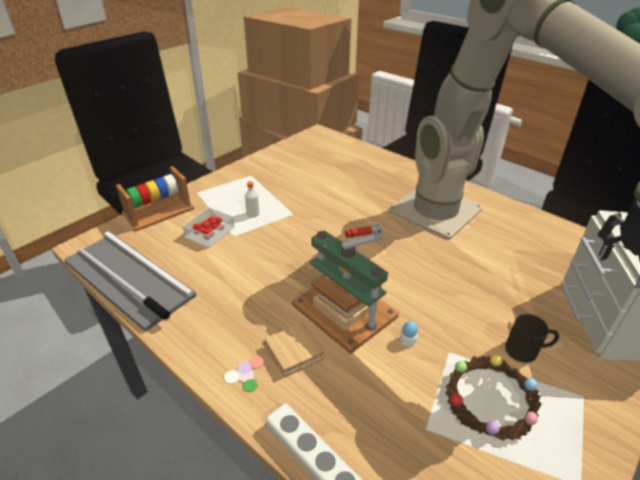

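View pics/top0.png

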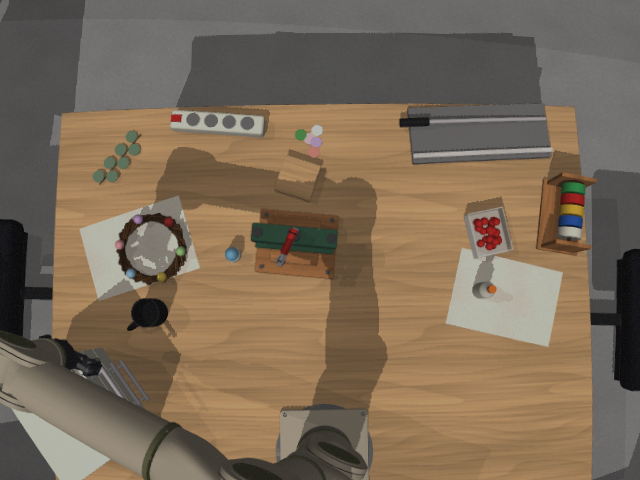

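View pics/wrist0.png

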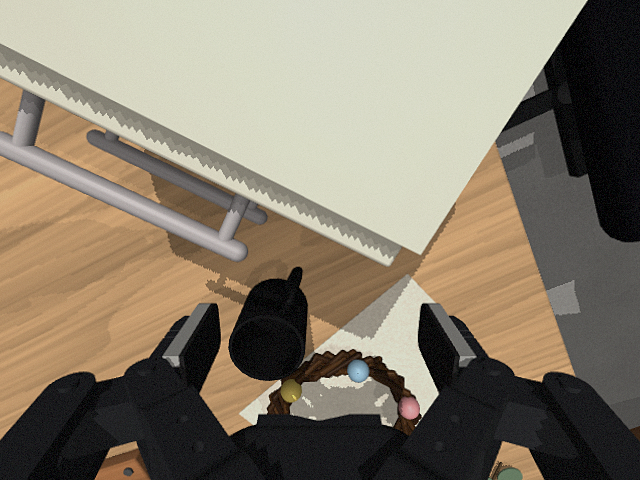

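```bash
cat > h.py <<'E'
import numpy as np, cv2
from workcell import *
from scipy.spatial.transform import Rotation as R
def ray(cal,uv):
    K=np.array(cal["mtx"]);d=np.array(cal["dist_coeffs"]);Rm,_=cv2.Rodrigues(np.array(cal["rvec"],float));t=np.array(cal["tvec"],float).ravel()
    p=cv2.undistortPoints(np.array([[uv]],float),K,d).ravel()
    v=Rm.T@np.array([p[0],p[1],1]);return -Rm.T@t,v/np.linalg.norm(v)
def plane(cal,uv,z):
    c,v=ray(cal,uv);return c+v*(z-c[2])/v[2]
def tri(rs):
    A=np.zeros((3,3));b=np.zeros(3)
    for c,v in rs:
        P=np.eye(3)-np.outer(v,v);A+=P;b+=P@c
    x=np.linalg.solve(A,b);return x,[np.linalg.norm((np.eye(3)-np.outer(v,v))@(x-c)) for c,v in rs]
def proj(cal,X):
    return cv2.projectPoints(np.array([X],float),np.array(cal["rvec"],float),np.array(cal["tvec"],float),np.array(cal["mtx"]),np.array(cal["dist_coeffs"]))[0].ravel()
E
python3 - <<'E'
from h import *
a=cv2.imread("pics/top0.png")[190:300,235:355];b=cv2.imread("pics/scene0.png")[215:350,290:410]
cv2.imwrite("pics/topz.png",cv2.resize(a,None,fx=5,fy=5,interpolation=cv2.INTER_CUBIC))
cv2.imwrite("pics/scenez.png",cv2.resize(b,None,fx=4.4,fy=4.4,interpolation=cv2.INTER_CUBIC))
E
```

```text
(no output)
```

View pics/topz.png

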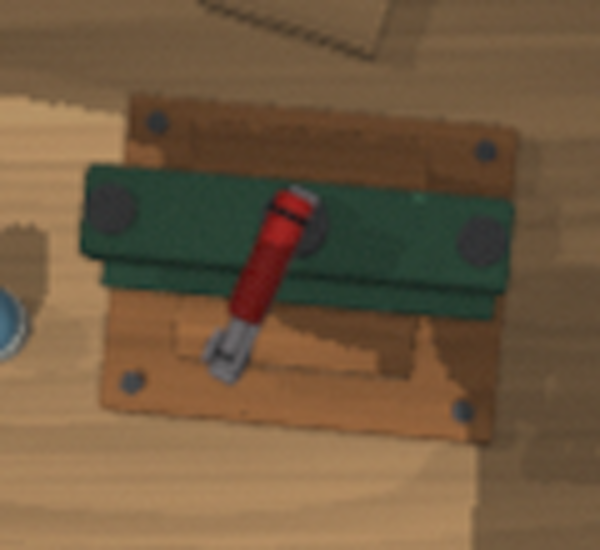

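View pics/scenez.png

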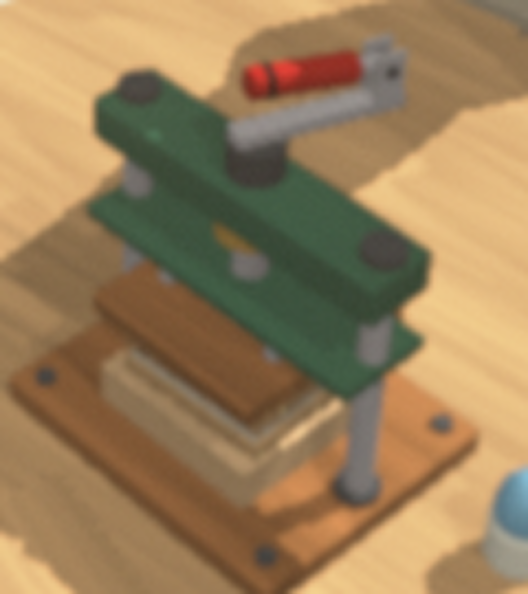

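```bash
python3 - <<'E'
from h import *
T=calibration("top");S=calibration("scene")
t=lambda x,y:((x+.5)/5-.5+235,(y+.5)/5-.5+190)
s=lambda x,y:((x+.5)/4.4-.5+290,(y+.5)/4.4-.5+215)
for n,a,b in [("nutL",t(110,208),s(385,250)),("nutR",t(482,240),s(140,88)),("pivot",t(228,352),s(387,70)),("end",t(296,200),s(252,80))]:
    x,r=tri([ray(T,a),ray(S,b)]);print(n,x.round(4),np.round(r,4))
nl=plane(T,t(110,208),.196);nr=plane(T,t(482,240),.196);print(nl,nr,(nl+nr)/2,np.linalg.norm(nl-nr))
nl2=plane(S,s(385,250),.196);nr2=plane(S,s(140,88),.196);print(nl2,nr2,(nl2+nr2)/2,np.linalg.norm(nl2-nr2))
p=plane(T,t(228,352),.243);e=plane(T,t(296,200),.238);print(p,e)
print(plane(S,s(387,70),.238),plane(S,s(252,80),.238))
E
```

```text
nutL [0.5631 0.1511 0.1914] [0.0005 0.0005]
nutR [ 0.5453 -0.0239  0.1908] [0.0007 0.0007]
pivot [0.4904 0.0941 0.2316] [0.0014 0.0014]
end [0.5581 0.061  0.2463] [0.0004 0.0004]
[0.56276552 0.15023331 0.196     ] [ 0.54511425 -0.02428778  0.196     ] [0.55393988 0.06297277 0.196     ] 0.17541145073191552
[0.56728824 0.1542852  0.196     ] [ 0.55008525 -0.01872427  0.196     ] [0.55868674 0.06778046 0.196     ] 0.17386264777382218
[0.49018104 0.09218632 0.243     ] [0.55948313 0.06107549 0.238     ]
[0.49694421 0.09983717 0.238     ] [0.54919144 0.05470827 0.238     ]
```

```bash
cat >> h.py <<'E'
def togo(X):
    o=get_obs();return R.from_quat(o["ee_rot"]).inv().apply(np.array(X)-o["position"])
E
python3 - <<'E'
from h import *
print(togo([.46,.10,.36]), togo([.28,.557,.33]))
c=calibration("wrist");Rm,_=cv2.Rodrigues(np.array(c["rvec"]));C=-Rm.T@np.array(c["tvec"]).ravel()
o=get_obs();q=R.from_quat(o["ee_rot"]);print("cam in tool",q.inv().apply(C-o["position"]),q.inv().as_matrix()@Rm.T[:,2], "right",q.inv().as_matrix()@Rm.T[:,0])
E
```

```text
[-0.36518871 -0.32780862 -0.12892877] [ 0.00187791 -0.0014148  -0.09929478]
cam in tool [ 0.0803337   0.00017256 -0.14195134] [-0.31204757 -0.00101308  0.95006594] right [-5.14157513e-05  9.99999448e-01  1.04943490e-03]
```

```bash
python3 -m handwheel '[{"jaw":85,"delta_pos":[0,0,-0.04],"turn":0},{"jaw":85,"delta_pos":[-0.015,-0.010,-0.08],"turn":0},{"jaw":85,"delta_pos":[-0.04,-0.03,-0.11],"turn":0},{"jaw":85,"delta_pos":[-0.073,-0.053,-0.129],"turn":0},{"jaw":85,"delta_pos":[-0.107,-0.076,-0.129],"turn":0},{"jaw":85,"delta_pos":[-0.14,-0.099,-0.129],"turn":0},{"jaw":85,"delta_pos":[-0.173,-0.122,-0.129],"turn":0},{"jaw":85,"delta_pos":[-0.206,-0.146,-0.129],"turn":0},{"jaw":85,"delta_pos":[-0.24,-0.17,-0.129],"turn":0},{"jaw":85,"delta_pos":[-0.273,-0.194,-0.129],"turn":0}]' 20; python3 - <<'E'
from h import *
print(togo([.54,.07,.36]))
E
```

```text
clock: 0.98
position: [0.4383, 0.2599, 0.3603]
ee_rot: [0.232, 0.973, 0.0, -0.0]
ft_force: [1.1, 0.1, -0.2]
grip_width: 0.994
[-0.17650152 -0.12345917  0.00022683]
```

```bash
python3 -m handwheel '[{"jaw":85,"delta_pos":[-0.033,-0.023,0],"turn":0},{"jaw":85,"delta_pos":[-0.066,-0.046,0],"turn":0},{"jaw":85,"delta_pos":[-0.1,-0.07,0],"turn":0},{"jaw":85,"delta_pos":[-0.133,-0.093,0],"turn":0},{"jaw":85,"delta_pos":[-0.16,-0.112,0],"turn":0},{"jaw":85,"delta_pos":[-0.176,-0.123,0],"turn":0},{"jaw":85,"delta_pos":[-0.176,-0.123,0],"turn":0},{"jaw":85,"delta_pos":[-0.176,-0.123,0],"turn":0}]' 20; python3 - <<'E'
from h import *
o=get_obs();print(o["position"],o["ft_force"])
c=calibration("wrist");np.save("w1.npy",c,allow_pickle=True);im=camera("wrist")[:,:,::-1];cv2.imwrite("pics/w1.png",im)
for X in [[.5545,.0635,.22],[.4905,.093,.238],[.559,.061,.238]]: print(proj(c,X))
E
```

```text
clock: 1.65
position: [0.5394, 0.0718, 0.36]
ee_rot: [0.233, 0.972, -0.0, -0.0]
ft_force: [-0.2, 0.4, 0.3]
grip_width: 0.995
[0.5394309 0.0717748 0.3599921] [-0.18829083  0.44606766  0.25010615]
[318.39522605 243.4324803 ]
[314.61542269 162.76216357]
[318.11715717 256.51293695]
```

View pics/w1.png

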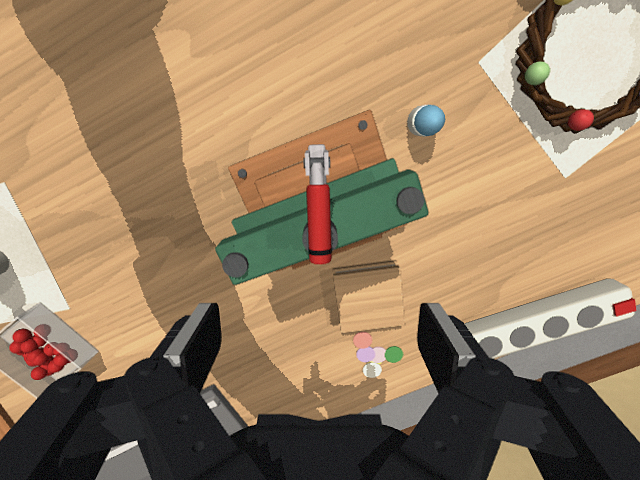

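```bash
python3 - <<'E'
from h import *
c=np.load("w1.npy",allow_pickle=True).item();T=calibration("top")
im=cv2.imread("pics/w1.png");b,g,r=[im[:,:,i].astype(int) for i in range(3)]
m=((r>90)&(g<60)&(b<60));m[:,:290]=0;m[:,350:]=0;m[:170]=0;m[275:]=0
for y in range(180,270,8):
    x=np.where(m[y])[0]; print(y, (x.min(),x.max()) if len(x) else None)
nl=plane(c,(410,201),.196);nr=plane(c,(235.5,265),.196);print("nuts",nl,nr,(nl+nr)/2,np.linalg.norm(nl-nr))
t=lambda x,y:((x+.5)/5-.5+235,(y+.5)/5-.5+190)
for n,a,w in [("nutL",t(110,208),(410,201)),("nutR",t(482,240),(235.5,265)),("pivot",t(228,352),(317,161)),("end",t(296,200),(320,257))]:
    x,rr=tri([ray(T,a),ray(c,w)]);print(n,x.round(4),np.round(rr,4))
print(plane(c,(317,161),.243),plane(c,(320,258),.240))
E
```

```text
180 None
188 (np.int64(307), np.int64(328))
196 (np.int64(307), np.int64(329))
204 (np.int64(307), np.int64(329))
212 (np.int64(308), np.int64(329))
220 (np.int64(308), np.int64(329))
228 (np.int64(308), np.int64(329))
236 (np.int64(308), np.int64(330))
244 (np.int64(309), np.int64(330))
252 None
260 (np.int64(309), np.int64(330))
268 None
nuts [0.56325868 0.15166702 0.196     ] [ 0.54529123 -0.02110473  0.196     ] [0.55427495 0.06528114 0.196     ] 0.17370350781744448
nutL [0.5621 0.1504 0.2002] [0.0006 0.0006]
nutR [ 0.5465 -0.0243  0.1888] [0.0006 0.0006]
pivot [0.4924 0.094  0.2143] [0.0002 0.0002]
end [0.5601 0.0615 0.2367] [0.0006 0.0006]
[0.48974011 0.09543946 0.243     ] [0.56016578 0.06213799 0.24      ]
```

```bash
python3 -m handwheel '[{"jaw":85,"delta_pos":[-0.008,0,0.03],"turn":0},{"jaw":60,"delta_pos":[-0.008,0,0.065],"turn":0},{"jaw":50,"delta_pos":[-0.008,0,0.095],"turn":0},{"jaw":40,"delta_pos":[-0.008,0,0.12],"turn":0},{"jaw":40,"delta_pos":[-0.008,0,0.134],"turn":0},{"jaw":40,"delta_pos":[-0.008,0,0.134],"turn":0},{"jaw":40,"delta_pos":[-0.008,0,0.134],"turn":0}]' 20; python3 - <<'E'
from h import *
o=get_obs();print(o["position"],o["ft_force"])
cv2.imwrite("pics/w2.png",camera("wrist")[:,:,::-1])
E
```

```text
clock: 2.28
position: [0.5459, 0.0705, 0.2263]
ee_rot: [0.231, 0.973, -0.0, -0.001]
ft_force: [0.9, 0.2, 0.5]
grip_width: 0.467
[0.54587787 0.07045507 0.22629624] [0.85486894 0.18254741 0.4777661 ]
```

View pics/w2.png

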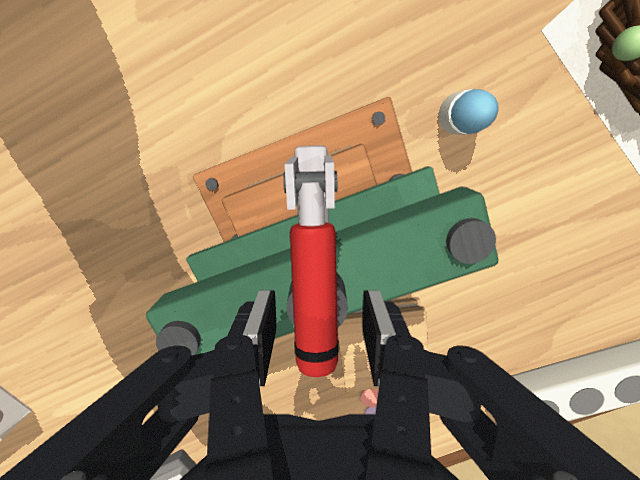

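```bash
python3 - <<'E'
from h import *
c=calibration("wrist");c1=np.load("w1.npy",allow_pickle=True).item()
print("pivot",plane(c,(312,184),.238),"end",plane(c,(318,365),.238))
x,rr=tri([ray(c,(312,184)),ray(c1,(317,163))]);print(x,rr)
nl=plane(c,(472,241),.196);nr=plane(c,(179,337),.196);print("nuts",nl,nr,(nl+nr)/2,np.linalg.norm(nl-nr))
print("tri nuts",tri([ray(c,(472,241)),ray(c1,(410,201))])[0],tri([ray(c,(179,337)),ray(c1,(235.5,265))])[0])
E
```

```text
pivot [0.49283624 0.09448771 0.238     ] end [0.56753931 0.05929153 0.238     ]
[0.49018165 0.09575905 0.25542807] [np.float64(0.00041484944752554674), np.float64(0.0004148494475255165)]
nuts [0.56370021 0.15240198 0.196     ] [ 0.54319735 -0.01910173  0.196     ] [0.55344878 0.06665013 0.196     ] 0.1727248993311855
tri nuts [0.56214283 0.15137574 0.19924459] [ 0.5468392 -0.0247069  0.1879884]
```

```bash
python3 -m handwheel '[{"jaw":30,"delta_pos":[0,-0.0012,0],"turn":-0.01},{"jaw":10,"delta_pos":[0,-0.0012,0],"turn":-0.01},{"jaw":10,"delta_pos":[0,-0.0012,0],"turn":-0.01},{"jaw":10,"delta_pos":[0,-0.0012,0],"turn":-0.01},{"jaw":10,"delta_pos":[0,-0.0012,0],"turn":-0.01},{"jaw":10,"delta_pos":[0,-0.0012,0],"turn":-0.01}]' 25; python3 - <<'E'
from h import *
o=get_obs();print(o["position"],o["ft_force"],o["torque"],o["grip_width"]*85.4)
E
```

```text
clock: 2.83
position: [0.5465, 0.0684, 0.2271]
ee_rot: [0.217, 0.976, 0.001, 0.001]
ft_force: [2.6, 0.5, 3.7]
grip_width: 0.198
[0.54651882 0.06842616 0.22708974] [2.62637268 0.49997678 3.65667305] [ 0.3118476  -0.45618837 -0.0943197 ] 16.92458944297949
```

```bash
python3 -m handwheel '[{"jaw":10,"delta_pos":[0.0002,0,-0.005],"turn":0},{"jaw":10,"delta_pos":[0.0009,0,-0.0106],"turn":0},{"jaw":10,"delta_pos":[0.002,0,-0.0158],"turn":0},{"jaw":10,"delta_pos":[0.0037,0,-0.0209],"turn":0},{"jaw":10,"delta_pos":[0.0057,0,-0.0258],"turn":0},{"jaw":10,"delta_pos":[0.0082,0,-0.0305],"turn":0},{"jaw":10,"delta_pos":[0.011,0,-0.035],"turn":0},{"jaw":10,"delta_pos":[0.0143,0,-0.0392],"turn":0}]'; python3 - <<'E'
from h import *
cv2.imwrite("pics/w3.png",camera("wrist")[:,:,::-1])
E
```

```text
clock: 3.5
position: [0.5321, 0.0747, 0.2652]
ee_rot: [0.217, 0.976, -0.0, -0.001]
ft_force: [1.3, 4.6, -10.1]
grip_width: 0.199
```

View pics/w3.png

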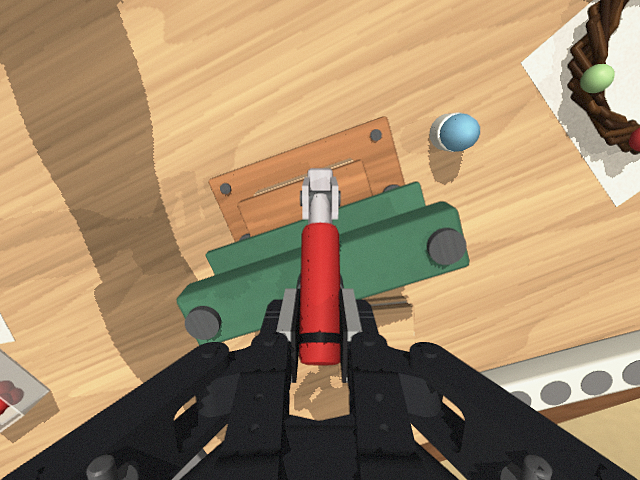

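```bash
python3 -m handwheel '[{"jaw":10,"delta_pos":[0.0036,0,-0.0039],"turn":0},{"jaw":10,"delta_pos":[0.0075,0,-0.0075],"turn":0},{"jaw":10,"delta_pos":[0.0117,0,-0.0108],"turn":0},{"jaw":10,"delta_pos":[0.0162,0,-0.0136],"turn":0},{"jaw":10,"delta_pos":[0.0209,0,-0.0161],"turn":0},{"jaw":10,"delta_pos":[0.0258,0,-0.0181],"turn":0},{"jaw":10,"delta_pos":[0.0309,0,-0.0197],"turn":0},{"jaw":10,"delta_pos":[0.0361,0,-0.0209],"turn":0},{"jaw":10,"delta_pos":[0.0414,0,-0.0216],"turn":0},{"jaw":10,"delta_pos":[0.0467,0,-0.0218],"turn":0}]'; python3 -m handwheel '[{"jaw":10,"delta_pos":[0.002,0,0],"turn":0},{"jaw":10,"delta_pos":[0.003,0,0],"turn":0},{"jaw":10,"delta_pos":[0.003,0,0],"turn":0}]';  python3 - <<'E'
from h import *
o=get_obs();print(o["position"],o["ft_force"],o["torque"])
cv2.imwrite("pics/w4.png",camera("wrist")[:,:,::-1]);cv2.imwrite("pics/s4.png",cv2.resize(camera("scene")[170:350,260:440,::-1],None,fx=3.3,fy=3.3))
E
```

```text
clock: 4.38
position: [0.4916, 0.0936, 0.2886]
ee_rot: [0.217, 0.976, 0.001, 0.002]
ft_force: [6.2, 2.5, -2.1]
grip_width: 0.201
clock: 4.63
position: [0.4891, 0.0948, 0.2888]
ee_rot: [0.217, 0.976, 0.001, 0.002]
ft_force: [6.1, 2.4, -2.7]
grip_width: 0.192
[0.48907498 0.09476856 0.28881527] [ 6.06944341  2.43650242 -2.6944856 ] [ 0.42489611 -1.38615731  0.03943574]
```

View pics/w4.png

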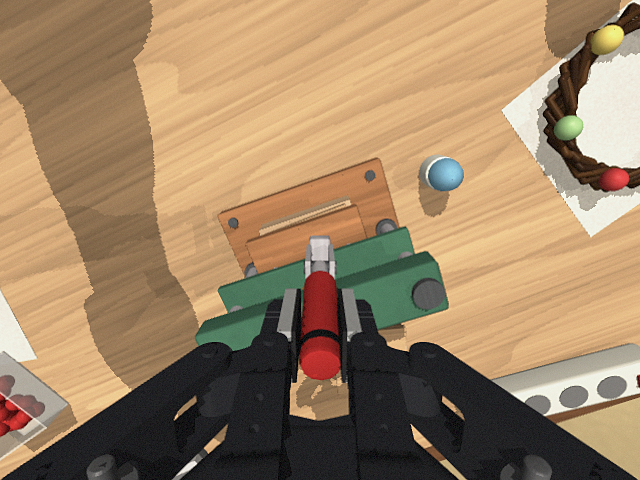

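View pics/s4.png

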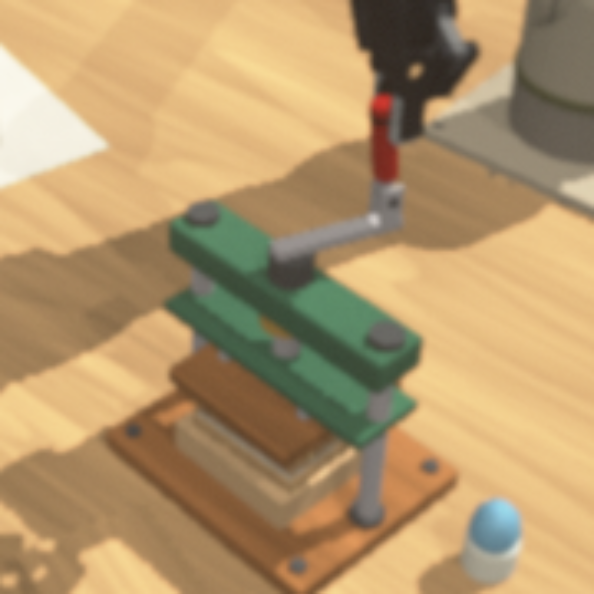

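```bash
python3 - <<'E'
from h import *
c=calibration("wrist");S=calibration("scene")
f=lambda x,y:((x+.5)/3.3-.5+260,(y+.5)/3.3-.5+170)
print("tip",tri([ray(c,(321,363)),ray(S,f(382,103))]))
print("pin",tri([ray(c,(319,268)),ray(S,f(390,203))]))
print(plane(c,(321,363),.316))
for L in (0,10,20): 
  th=np.deg2rad(90-L);print(L,proj(c,[.4915+.907*.078*np.cos(th),.0942-.421*.078*np.cos(th),.238+.078*np.sin(th)]),proj(S,[.4915+.907*.078*np.cos(th),.0942-.421*.078*np.cos(th),.238+.078*np.sin(th)]),f(382,103))
print(proj(c,[.4915,.0942,.238]),proj(S,[.4915,.0942,.238]),f(388,203))
E
```

```text
tip (array([0.50065402, 0.08980821, 0.31292523]), [np.float64(0.0007065026418051899), np.float64(0.0007065026418052406)])
pin (array([0.49234766, 0.09522323, 0.23266263]), [np.float64(0.0023165344996460098), np.float64(0.0023165344996459868)])
[0.49805903 0.09152856 0.316     ]
0 [320.10376262 347.80864818] [380.01301707 198.87171222] (375.40909090909093, 200.86363636363637)
10 [320.1721503 374.4538428] [374.37109084 200.68195246] (375.40909090909093, 200.86363636363637)
20 [320.20559895 394.26038535] [368.77552052 203.39459606] (375.40909090909093, 200.86363636363637)
[319.49406209 268.1889569 ] [376.95803172 228.42311876] (377.22727272727275, 231.16666666666669)
```

```bash
python3 -m handwheel '[{"jaw":10,"delta_pos":[0.002,0,0],"turn":0},{"jaw":10,"delta_pos":[0.004,0,0],"turn":0},{"jaw":10,"delta_pos":[0.005,0,0],"turn":0}]'; python3 -m handwheel '[{"jaw":10,"delta_pos":[0.001,0,0],"turn":0},{"jaw":10,"delta_pos":[0.002,0,0],"turn":0},{"jaw":10,"delta_pos":[0.002,0,0],"turn":0}]'
```

```text
clock: 4.98
position: [0.4847, 0.0968, 0.2888]
ee_rot: [0.217, 0.976, 0.001, 0.002]
ft_force: [7.1, 1.6, -1.9]
grip_width: 0.191
clock: 5.23
position: [0.4827, 0.0977, 0.2887]
ee_rot: [0.217, 0.976, 0.001, 0.002]
ft_force: [5.8, 2.0, -0.9]
grip_width: 0.19
```

```bash
python3 -m handwheel '[{"jaw":10,"delta_pos":[0.001,0,0],"turn":0},{"jaw":10,"delta_pos":[0.002,0,0],"turn":0},{"jaw":10,"delta_pos":[0.002,0,0],"turn":0}]'; python3 -m handwheel '[{"jaw":10,"delta_pos":[0.001,0,0],"turn":0},{"jaw":10,"delta_pos":[0.002,0,0],"turn":0},{"jaw":10,"delta_pos":[0.002,0,0],"turn":0}]';  python3 - <<'E'
from h import *
o=get_obs();print(o["position"],o["ft_force"],o["torque"])
cv2.imwrite("pics/w5.png",camera("wrist")[:,:,::-1]);cv2.imwrite("pics/s5.png",cv2.resize(camera("scene")[170:350,260:440,::-1],None,fx=3.3,fy=3.3))
E
```

```text
clock: 5.48
position: [0.4808, 0.0985, 0.2887]
ee_rot: [0.217, 0.976, 0.001, 0.002]
ft_force: [5.9, 2.1, -1.4]
grip_width: 0.179
clock: 5.73
position: [0.4789, 0.0995, 0.2886]
ee_rot: [0.217, 0.976, 0.001, 0.002]
ft_force: [4.5, 2.7, -1.2]
grip_width: 0.173
[0.47885238 0.09948407 0.28863461] [ 4.54288017  2.73636362 -1.16336966] [ 0.50435814 -0.9318235   0.06088158]
```

View pics/w5.png

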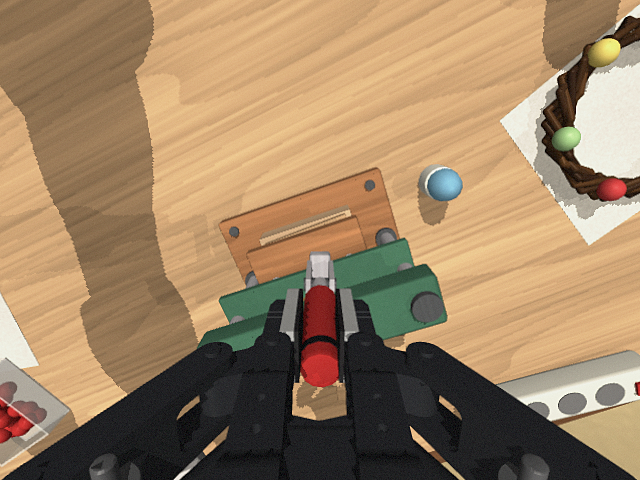

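View pics/s5.png

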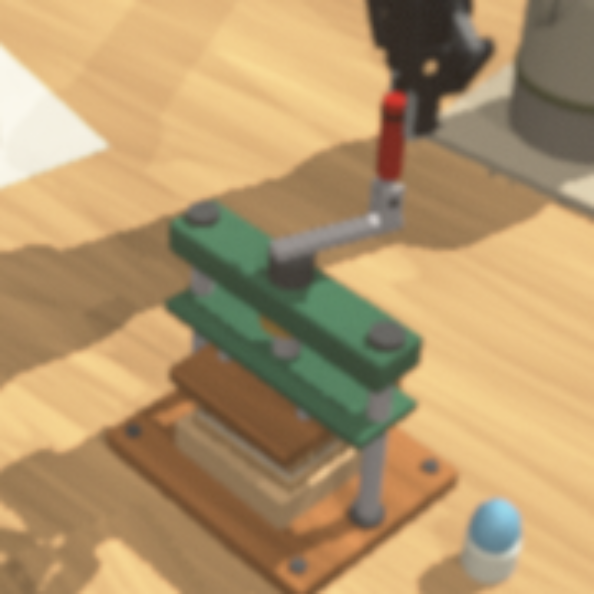

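```bash
python3 -m handwheel '[{"jaw":40,"delta_pos":[0,0,0],"turn":0},{"jaw":40,"delta_pos":[0,0,0],"turn":0},{"jaw":40,"delta_pos":[-0.006,0,0.009],"turn":0},{"jaw":40,"delta_pos":[-0.013,0,0.018],"turn":0},{"jaw":40,"delta_pos":[-0.013,0,0.018],"turn":0},{"jaw":40,"delta_pos":[-0.013,0,0.018],"turn":0}]' 25;  python3 - <<'E'
from h import *
o=get_obs();print(o["position"],o["ft_force"],o["torque"])
c=calibration("wrist");print(proj(c,[.4915,.0942,.316]),proj(c,[.4915,.0942,.238]))
cv2.imwrite("pics/w6.png",camera("wrist")[:,:,::-1])
E
```

```text
clock: 6.33
position: [0.4895, 0.0937, 0.2681]
ee_rot: [0.217, 0.976, -0.001, -0.001]
ft_force: [-0.5, 0.5, -0.1]
grip_width: 0.47
[0.48951233 0.0936563  0.26811062] [-0.53996684  0.45811884 -0.10496527] [ 0.00952078 -0.00108111 -0.00831731]
[322.28805705 383.54048488] [321.32315963 281.98896399]
```

View pics/w6.png

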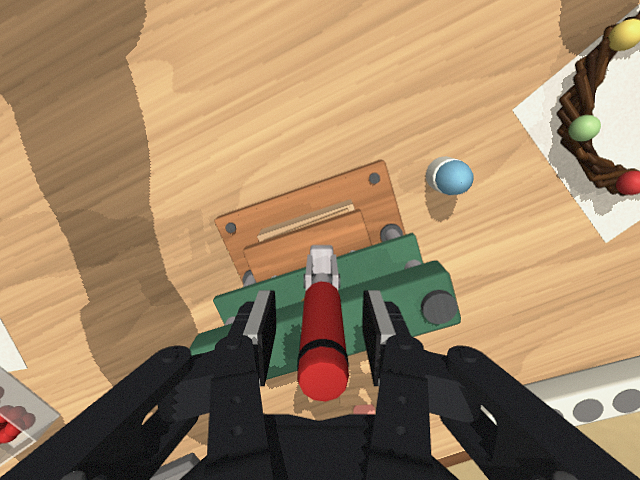

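```bash
python3 -m handwheel '[{"jaw":10,"delta_pos":[0,0,0],"turn":0},{"jaw":10,"delta_pos":[0,0,0],"turn":0},{"jaw":10,"delta_pos":[0,0,0],"turn":0},{"jaw":10,"delta_pos":[0,0,0],"turn":0}]' 40; python3 -m handwheel '[{"jaw":10,"delta_pos":[0.001,0,0],"turn":0},{"jaw":10,"delta_pos":[0.002,0,0],"turn":0},{"jaw":10,"delta_pos":[0.002,0,0],"turn":0}]';python3 -m handwheel '[{"jaw":10,"delta_pos":[0.001,0,0],"turn":0},{"jaw":10,"delta_pos":[0.002,0,0],"turn":0},{"jaw":10,"delta_pos":[0.002,0,0],"turn":0}]'
```

```text
clock: 6.72
position: [0.4899, 0.0948, 0.2697]
ee_rot: [0.217, 0.976, 0.0, 0.0]
ft_force: [1.4, 2.3, 1.8]
grip_width: 0.199
clock: 6.97
position: [0.4892, 0.095, 0.2697]
ee_rot: [0.217, 0.976, 0.0, 0.002]
ft_force: [7.2, 0.8, -3.1]
grip_width: 0.203
clock: 7.22
position: [0.4882, 0.0954, 0.2698]
ee_rot: [0.217, 0.976, 0.0, 0.003]
ft_force: [13.7, -1.0, -6.1]
grip_width: 0.199
```

```bash
cat >> h.py <<'E'
U=np.deg2rad(154.95)  # tool x heading at start of cranking (arm direction)
def tab(p0,step,n,bx=0,by=0,r=70.):
    "increments from angle p0 (deg) in tool x,y mm; bx,by = correction mm added linearly"
    for k in range(1,n+1):
        p=np.deg2rad(p0+step*k);q=np.deg2rad(p0)
        print(p0+step*k, round(r*(np.cos(p)-np.cos(q))+bx*k/n,1), round(r*(np.sin(p)-np.sin(q))+by*k/n,1))
def rt(phi):
    "measured: force radial (+ = on tool outward), tangential effort, position relative to axis"
    o=get_obs();f=np.array(o["ft_force"]);a=U-np.deg2rad(phi)
    er=np.array([np.cos(a),np.sin(a),0]);et=np.array([np.sin(a),-np.cos(a),0])
    d=np.array(o["position"])-[.5545,.065,0]
    ang=np.rad2deg(U-np.arctan2(d[1],d[0]))%360
    print("Frad %.1f effort %.1f Fz %.1f | r %.1f mm ang %.1f z %.4f t %.2f q7 %.2f"%(f@er,-f@et,f[2],1e3*np.hypot(d[0],d[1]),ang,o["position"][2],o["clock"],o["joint_pos"][6]),np.round(f[:2],1),o["grip_width"])
E
python3 -c "
from h import *
rt(0);tab(0,4,10,bx=-1.2);tab(40,6,10)"
```

```text
Frad -12.8 effort -4.9 Fz -6.1 | r 72.9 mm ang 359.6 z 0.2698 t 7.22 q7 0.85 [13.7 -1. ] 0.19887735588566313
4 -0.3 4.9
8 -0.9 9.7
12 -1.9 14.6
16 -3.2 19.3
20 -4.8 23.9
24 -6.8 28.5
28 -9.0 32.9
32 -11.6 37.1
36 -14.4 41.1
40 -17.6 45.0
46 -5.0 5.4
52 -10.5 10.2
58 -16.5 14.4
64 -22.9 17.9
70 -29.7 20.8
76 -36.7 22.9
82 -43.9 24.3
88 -51.2 25.0
94 -58.5 24.8
100 -65.8 23.9
```

```bash
python3 -m handwheel '[{"jaw":10,"delta_pos":[-0.0007,0.0049,0],"turn":0},{"jaw":10,"delta_pos":[-0.0015,0.0097,0],"turn":0},{"jaw":10,"delta_pos":[-0.0025,0.0146,0],"turn":0},{"jaw":10,"delta_pos":[-0.0036,0.0193,0],"turn":0},{"jaw":10,"delta_pos":[-0.0052,0.0239,0],"turn":0}]' 40; python3 -c "
from h import *
rt(20)"
```

```text
clock: 7.63
position: [0.5011, 0.1136, 0.2696]
ee_rot: [0.218, 0.976, -0.001, 0.0]
ft_force: [-1.4, -6.2, 4.2]
grip_width: 0.203
Frad -3.4 effort 5.4 Fz 4.2 | r 72.2 mm ang 17.2 z 0.2696 t 7.63 q7 0.84 [-1.4 -6.2] 0.2027403531350562
```

```bash
python3 -c "
from h import *
tab(20,5,8)"
```

```text
25 -2.3 5.6
30 -5.2 11.1
35 -8.4 16.2
40 -12.2 21.1
45 -16.3 25.6
50 -20.8 29.7
55 -25.6 33.4
60 -30.8 36.7
```

```bash
python3 -m handwheel '[{"jaw":10,"delta_pos":[-0.0023,0.0056,0],"turn":0},{"jaw":10,"delta_pos":[-0.0052,0.0111,0],"turn":0},{"jaw":10,"delta_pos":[-0.0084,0.0162,0],"turn":0},{"jaw":10,"delta_pos":[-0.0122,0.0211,0],"turn":0},{"jaw":10,"delta_pos":[-0.0163,0.0256,0],"turn":0},{"jaw":10,"delta_pos":[-0.0208,0.0297,0],"turn":0}]'; python3 -c "
from h import *
rt(50);tab(50,6,7)"
```

```text
clock: 8.13
position: [0.5319, 0.1328, 0.2696]
ee_rot: [0.217, 0.976, -0.001, -0.001]
ft_force: [-4.6, -2.8, 5.0]
grip_width: 0.197
Frad -1.6 effort 5.2 Fz 5.0 | r 71.4 mm ang 46.5 z 0.2696 t 8.13 q7 0.84 [-4.6 -2.8] 0.19717070504367867
56 -5.9 4.4
62 -12.1 8.2
68 -18.8 11.3
74 -25.7 13.7
80 -32.8 15.3
86 -40.1 16.2
92 -47.4 16.3
```

```bash
python3 -m handwheel '[{"jaw":10,"delta_pos":[-0.0059,0.0048,0],"turn":0},{"jaw":10,"delta_pos":[-0.0121,0.0087,0],"turn":0},{"jaw":10,"delta_pos":[-0.0188,0.0119,0],"turn":0},{"jaw":10,"delta_pos":[-0.0257,0.0144,0],"turn":0},{"jaw":10,"delta_pos":[-0.0328,0.0161,0],"turn":0}]'; python3 -c "
from h import *
rt(80);tab(80,6,7)"
```

```text
clock: 8.55
position: [0.5683, 0.1342, 0.2696]
ee_rot: [0.217, 0.976, -0.0, -0.001]
ft_force: [-6.0, -0.4, 6.5]
grip_width: 0.198
Frad -1.9 effort 5.7 Fz 6.5 | r 70.5 mm ang 76.2 z 0.2696 t 8.55 q7 0.88 [-6.  -0.4] 0.19798770913013802
86 -7.3 0.9
92 -14.6 1.0
98 -21.9 0.4
104 -29.1 -1.0
110 -36.1 -3.2
116 -42.8 -6.0
122 -49.2 -9.6
```

```bash
python3 -m handwheel '[{"jaw":10,"delta_pos":[-0.0073,0.0011,-0.0002],"turn":0},{"jaw":10,"delta_pos":[-0.0146,0.0013,-0.0004],"turn":0},{"jaw":10,"delta_pos":[-0.0219,0.0008,-0.0006],"turn":0},{"jaw":10,"delta_pos":[-0.0291,-0.0006,-0.0008],"turn":0},{"jaw":10,"delta_pos":[-0.0361,-0.0028,-0.0008],"turn":0}]'; python3 -c "
from h import *
rt(110);tab(110,6,7)"
```

```text
clock: 8.97
position: [0.5996, 0.1177, 0.2698]
ee_rot: [0.216, 0.976, 0.0, -0.001]
ft_force: [-3.7, 4.6, 0.7]
grip_width: 0.199
Frad 0.6 effort 5.9 Fz 0.7 | r 69.4 mm ang 105.5 z 0.2698 t 8.97 q7 0.94 [-3.7  4.6] 0.19874504560154024
116 -6.7 -2.9
122 -13.2 -6.4
128 -19.2 -10.6
134 -24.7 -15.4
140 -29.7 -20.8
146 -34.1 -26.6
152 -37.9 -32.9
```

```bash
python3 -m handwheel '[{"jaw":10,"delta_pos":[-0.0072,-0.0023,0],"turn":0},{"jaw":10,"delta_pos":[-0.0139,-0.0057,0],"turn":0},{"jaw":10,"delta_pos":[-0.0201,-0.0099,0],"turn":0},{"jaw":10,"delta_pos":[-0.0257,-0.0148,0],"turn":0},{"jaw":10,"delta_pos":[-0.0308,-0.0202,0],"turn":0}]'; python3 -c "
from h import *
rt(140);tab(140,6,7)"
```

```text
clock: 9.38
position: [0.6194, 0.0869, 0.2698]
ee_rot: [0.216, 0.976, 0.001, -0.001]
ft_force: [-0.4, 5.7, -1.4]
grip_width: 0.2
Frad 1.1 effort 5.6 Fz -1.4 | r 68.4 mm ang 136.3 z 0.2698 t 9.38 q7 1.01 [-0.4  5.7] 0.19953914979251675
146 -4.4 -5.9
152 -8.2 -12.1
158 -11.3 -18.8
164 -13.7 -25.7
170 -15.3 -32.8
176 -16.2 -40.1
182 -16.3 -47.4
```

```bash
python3 -m handwheel '[{"jaw":10,"delta_pos":[-0.0052,-0.0055,0],"turn":0},{"jaw":10,"delta_pos":[-0.0095,-0.0116,0],"turn":0},{"jaw":10,"delta_pos":[-0.0128,-0.0182,0],"turn":0},{"jaw":10,"delta_pos":[-0.0152,-0.0253,0],"turn":0},{"jaw":10,"delta_pos":[-0.0168,-0.0326,0],"turn":0}]'; python3 -c "
from h import *
rt(170);tab(170,6,7)
cv2.imwrite('pics/w7.png',camera('wrist')[:,:,::-1]);cv2.imwrite('pics/s7.png',cv2.resize(camera('scene')[170:350,260:440,::-1],None,fx=3.3,fy=3.3))"
```

```text
clock: 9.8
position: [0.6209, 0.0502, 0.2698]
ee_rot: [0.216, 0.976, 0.001, -0.001]
ft_force: [1.7, 5.6, -1.6]
grip_width: 0.197
Frad 0.2 effort 5.9 Fz -1.6 | r 68.1 mm ang 167.5 z 0.2698 t 9.80 q7 1.07 [1.7 5.6] 0.1969470439587385
176 -0.9 -7.3
182 -1.0 -14.6
188 -0.4 -21.9
194 1.0 -29.1
200 3.2 -36.1
206 6.0 -42.8
212 9.6 -49.2
```

View pics/s7.png

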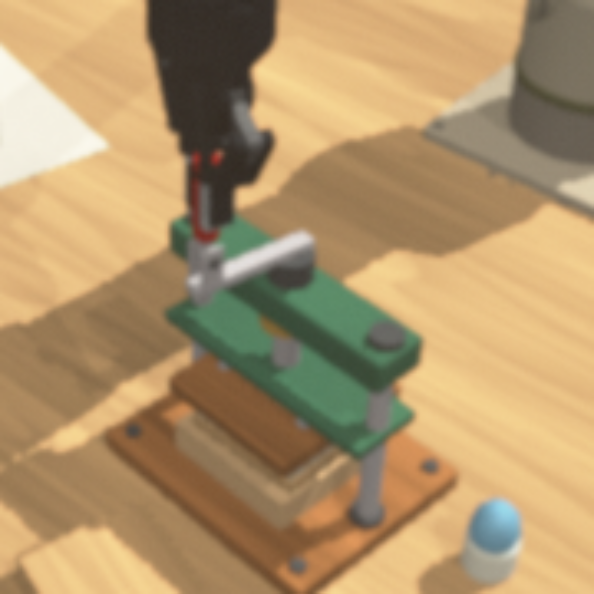

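View pics/w7.png

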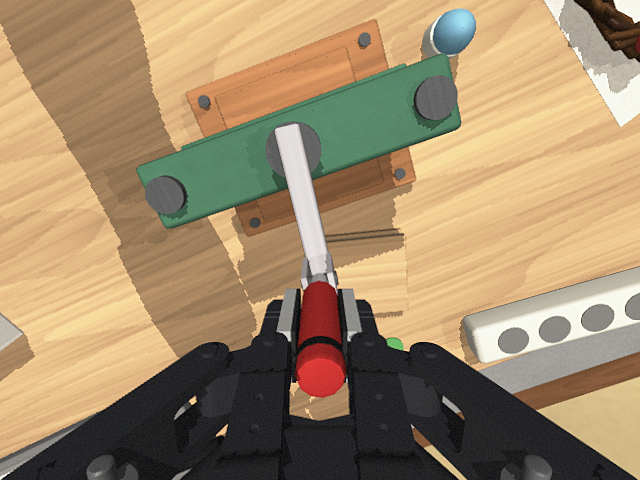

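```bash
python3 -c "
from h import *
c=calibration('wrist')
print('hub',plane(c,(293,150),.210),'tip',plane(c,(321,373),.316),'pin',plane(c,(319,270),.240))
nl=plane(c,(436,99),.196);nr=plane(c,(166,194),.196);print(nl,nr,(nl+nr)/2)
P=np.array([[.5011,.1136],[.5319,.1328],[.5683,.1342],[.5996,.1177],[.6194,.0869],[.6209,.0502]])
A=np.c_[2*P,np.ones(6)];s=np.linalg.lstsq(A,(P**2).sum(1),rcond=None)[0];print(s[:2],np.sqrt(s[2]+s[:2]@s[:2]))
# fixed r
from scipy.optimize import least_squares
print(least_squares(lambda x:np.hypot(*(P-x).T)-.07,[.554,.065]).x)
"
```

```text
hub [0.55385396 0.06335324 0.21      ] tip [0.61977469 0.04961548 0.316     ] pin [0.61543392 0.0508781  0.24      ]
[0.5639031  0.14981642 0.196     ] [ 0.54461817 -0.02254071  0.196     ] [0.55426063 0.06363786 0.196     ]
[0.55246886 0.06575912] 0.07017913808269602
[0.5525763 0.0659625]
```

```bash
sed -i 's/\[.5545,.065,0\]/[.5527,.0657,0]/' h.py; python3 -m handwheel '[{"jaw":10,"delta_pos":[-0.0013,-0.0073,0],"turn":0},{"jaw":10,"delta_pos":[-0.0018,-0.0146,0],"turn":0},{"jaw":10,"delta_pos":[-0.0012,-0.0219,0],"turn":0},{"jaw":10,"delta_pos":[0.0002,-0.0292,0],"turn":0},{"jaw":10,"delta_pos":[0.0024,-0.0363,0],"turn":0},{"jaw":10,"delta_pos":[0.0052,-0.0431,0],"turn":0}]'; python3 -c "
from h import *
rt(206);tab(206,6,9)"
```

```text
clock: 10.4
position: [0.5988, 0.0132, 0.2699]
ee_rot: [0.216, 0.976, 0.001, 0.001]
ft_force: [6.6, 5.2, -3.7]
grip_width: 0.198
Frad 0.2 effort 8.4 Fz -3.7 | r 69.9 mm ang 203.7 z 0.2699 t 10.40 q7 1.11 [6.6 5.2] 0.1984447441340868
212 3.6 -6.4
218 7.8 -12.4
224 12.6 -17.9
230 17.9 -22.9
236 23.8 -27.3
242 30.1 -31.1
248 36.7 -34.2
254 43.6 -36.6
260 50.8 -38.3
```

```bash
python3 -c "
from h import *
rt(206);cv2.imwrite('pics/s8.png',cv2.resize(camera('scene')[220:340,280:420,::-1],None,fx=5,fy=5,interpolation=cv2.INTER_CUBIC))
rt(206)"
```

```text
Frad 0.2 effort 8.4 Fz -3.7 | r 69.9 mm ang 203.7 z 0.2699 t 10.40 q7 1.11 [6.6 5.2] 0.1984447441340868
Frad -3.7 effort 7.0 Fz -3.8 | r 70.1 mm ang 205.0 z 0.2698 t 10.45 q7 1.11 [3.2 7.3] 0.19553766264432015
```

View pics/s8.png

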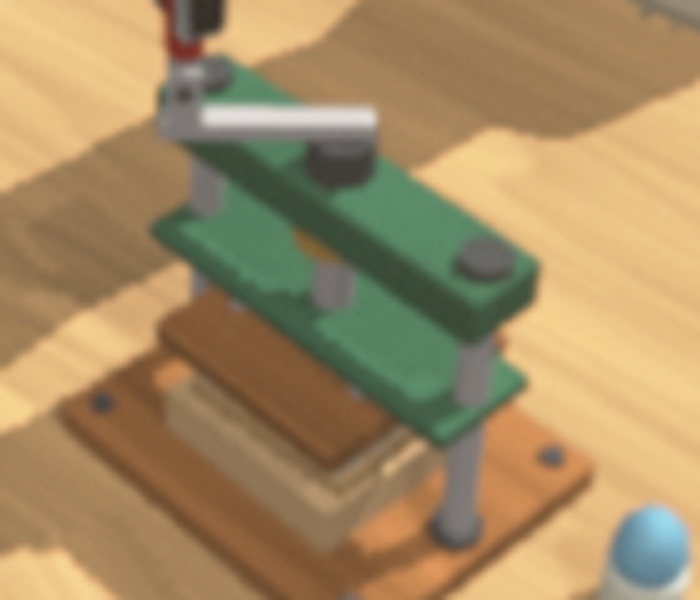

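```bash
python3 -m handwheel '[{"jaw":10,"delta_pos":[0.0018,-0.0032,0],"turn":0},{"jaw":10,"delta_pos":[0.0036,-0.0064,0],"turn":0},{"jaw":10,"delta_pos":[0.0056,-0.0094,0],"turn":0},{"jaw":10,"delta_pos":[0.0078,-0.0124,0],"turn":0}]'; python3 -c "
from h import *
rt(218);tab(218,3,6)"
```

```text
clock: 10.78
position: [0.5869, 0.0048, 0.2699]
ee_rot: [0.216, 0.976, 0.001, 0.001]
ft_force: [9.1, 4.2, -5.9]
grip_width: 0.2
Frad 0.4 effort 10.0 Fz -5.9 | r 69.8 mm ang 215.6 z 0.2699 t 10.78 q7 1.12 [9.1 4.2] 0.1999624695093677
221 2.3 -2.8
224 4.8 -5.5
227 7.4 -8.1
230 10.2 -10.5
233 13.0 -12.8
236 16.0 -14.9
```

```bash
for i in 1 2 3; do python3 -m handwheel '[{"jaw":10,"delta_pos":[0,0,0],"turn":0}]' >/dev/null; python3 -c "
from h import *
rt(217);o=get_obs();print(o['torque'])"; done
```

```text
Frad 0.9 effort 4.9 Fz -5.0 | r 69.9 mm ang 216.2 z 0.2699 t 10.87 q7 1.12 [4.8 1.5] 0.19995718147196814
[ 0.48201522 -1.20759464  0.01807372]
Frad -0.2 effort 4.9 Fz -4.2 | r 69.9 mm ang 216.1 z 0.2699 t 10.95 q7 1.12 [4.2 2.4] 0.2016097609331318
[ 0.6400623  -1.12246111 -0.00237891]
Frad -0.7 effort 4.6 Fz -3.9 | r 69.9 mm ang 216.1 z 0.2699 t 11.03 q7 1.12 [3.7 2.8] 0.20356842338167044
[ 0.59194889 -1.07045462 -0.00895393]
```

```bash
python3 -c "
from h import *
tab(218,4,8)"
```

```text
222 3.1 -3.7
226 6.5 -7.3
230 10.2 -10.5
234 14.0 -13.5
238 18.1 -16.3
242 22.3 -18.7
246 26.7 -20.9
250 31.2 -22.7
```

```bash
python3 -m handwheel '[{"jaw":10,"delta_pos":[0.003,-0.0038,0],"turn":0},{"jaw":10,"delta_pos":[0.0063,-0.0075,0],"turn":0},{"jaw":10,"delta_pos":[0.0099,-0.0108,0],"turn":0},{"jaw":10,"delta_pos":[0.0137,-0.0139,0],"turn":0},{"jaw":10,"delta_pos":[0.0178,-0.0167,0],"turn":0}]'; python3 -c "
from h import *
rt(236)";python3 -m handwheel '[{"jaw":10,"delta_pos":[0,0,0],"turn":0},{"jaw":10,"delta_pos":[0,0,0],"turn":0}]' >/dev/null;  python3 -c "
from h import *
rt(237);tab(238,4,8)"
```

```text
clock: 11.45
position: [0.5639, -0.0033, 0.2699]
ee_rot: [0.217, 0.976, 0.0, 0.001]
ft_force: [11.2, 2.1, -6.7]
grip_width: 0.2
Frad -0.3 effort 11.4 Fz -6.7 | r 69.9 mm ang 235.7 z 0.2699 t 11.45 q7 1.12 [11.2  2.1] 0.1997266282536138
Frad -1.2 effort 5.6 Fz -4.6 | r 69.9 mm ang 236.3 z 0.2699 t 11.62 q7 1.12 [5.3 1.9] 0.2019487080576998
242 4.2 -2.4
246 8.6 -4.6
250 13.2 -6.4
254 17.8 -7.9
258 22.5 -9.1
262 27.4 -10.0
266 32.2 -10.5
270 37.1 -10.6
```

```bash
python3 -m handwheel '[{"jaw":10,"delta_pos":[0.001,-0.0006,0],"turn":0},{"jaw":10,"delta_pos":[0.002,-0.0012,0],"turn":0},{"jaw":10,"delta_pos":[0.0031,-0.0018,0],"turn":0}]'; python3 -c "
from h import *
rt(239)";python3 -m handwheel '[{"jaw":10,"delta_pos":[0,0,0],"turn":0}]' >/dev/null;  python3 -c "
from h import *
rt(239)";python3 -m handwheel '[{"jaw":10,"delta_pos":[0,0,0],"turn":0}]' >/dev/null;  python3 -c "
from h import *
rt(239);tab(241,1.5,8)"
```

```text
clock: 11.87
position: [0.5605, -0.0037, 0.2699]
ee_rot: [0.217, 0.976, 0.0, 0.002]
ft_force: [10.8, 2.1, -6.7]
grip_width: 0.2
Frad -1.0 effort 10.9 Fz -6.7 | r 69.9 mm ang 238.5 z 0.2699 t 11.87 q7 1.11 [10.8  2.1] 0.20007257311190346
Frad -1.4 effort 9.2 Fz -7.2 | r 69.9 mm ang 238.7 z 0.2699 t 11.95 q7 1.11 [9.  2.4] 0.19576556336405773
Frad -0.8 effort 8.5 Fz -6.9 | r 69.9 mm ang 238.7 z 0.2699 t 12.03 q7 1.11 [8.4 1.6] 0.20211251337947575
242.5 1.6 -0.9
244.0 3.3 -1.7
245.5 4.9 -2.5
247.0 6.6 -3.2
248.5 8.3 -3.9
250.0 10.0 -4.6
251.5 11.7 -5.2
253.0 13.5 -5.7
```

```bash
python3 -c "
from h import *
im=camera('scene')[:,:,::-1].copy();cv2.imwrite('pics/sfull9.png',im)
n=cv2.resize(im[170:350,260:440],None,fx=3.3,fy=3.3);cv2.imwrite('pics/s9.png',n)
s7=cv2.imread('pics/s7.png');s5=cv2.imread('pics/s5.png')
def shift(a,b,x0,x1,y0,y1,m=30):
    a=cv2.cvtColor(a,cv2.COLOR_BGR2GRAY);b=cv2.cvtColor(b,cv2.COLOR_BGR2GRAY)
    r=cv2.matchTemplate(b[y0-m:y1+m,x0-m:x1+m],a[y0:y1,x0:x1],cv2.TM_CCOEFF_NORMED);_,v,_,l=cv2.minMaxLoc(r);return (l[0]-m,l[1]-m,round(v,3))
for nm,b in [('plate',(235,300,405,480)),('platecorner',(175,260,345,420)),('bar',(300,410,370,450)),('barend',(360,415,395,450)),('base',(270,330,540,590))]:
    print(nm,'s5->s7',shift(s5,s7,*b),'s7->now',shift(s7,n,*b))
"
```

```text
plate s5->s7 (-3, 7, 0.88) s7->now (0, 0, 0.982)
platecorner s5->s7 (0, 8, 0.937) s7->now (-2, 1, 0.939)
bar s5->s7 (-2, 8, 0.863) s7->now (-1, 3, 0.971)
barend s5->s7 (-2, 11, 0.972) s7->now (0, 4, 0.992)
base s5->s7 (0, 0, 0.989) s7->now (0, 0, 0.996)
```

View pics/s9.png

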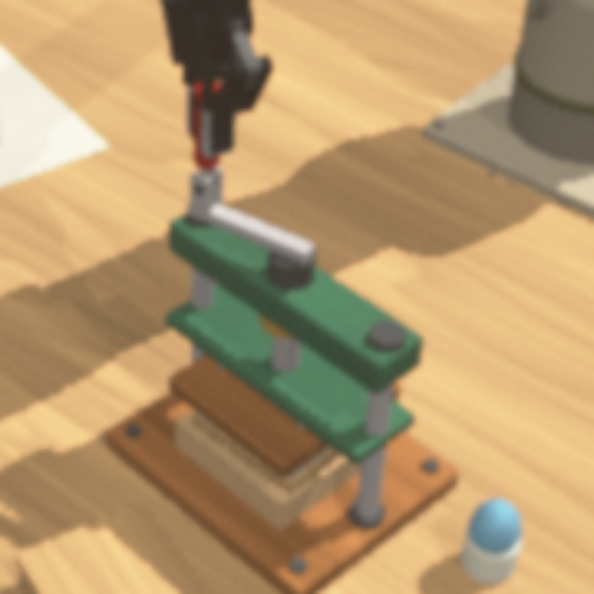

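```bash
python3 -m handwheel '[{"jaw":60,"delta_pos":[0,0,0],"turn":0},{"jaw":60,"delta_pos":[0,0,0],"turn":0},{"jaw":60,"delta_pos":[0,0,0],"turn":0},{"jaw":60,"delta_pos":[0,0,0],"turn":0}]' 25;  python3 - <<'E'
from h import *
rt(239)
c=calibration("wrist");np.save("w10.npy",c,allow_pickle=True)
cv2.imwrite("pics/w10.png",camera("wrist")[:,:,::-1])
E
```

```text
clock: 12.42
position: [0.559, -0.0045, 0.2702]
ee_rot: [0.217, 0.976, -0.0, -0.0]
ft_force: [-0.6, -0.3, -0.4]
grip_width: 0.698
Frad 0.2 effort -0.6 Fz -0.4 | r 70.5 mm ang 239.8 z 0.2702 t 12.42 q7 1.11 [-0.6 -0.3] 0.6983378975984775
```

View pics/w10.png

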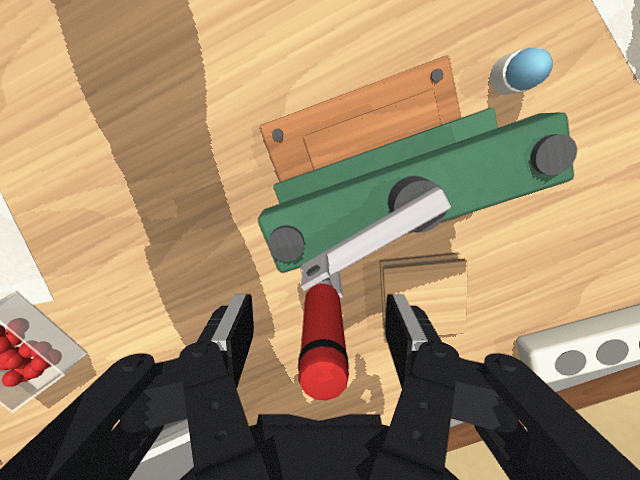

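```bash
python3 - <<'E'
from h import *
c=calibration("wrist")
print("tip",plane(c,(323.5,377),.316)); a=plane(c,(443,200),.220);b=plane(c,(333,262),.220)
print(a,b,np.rad2deg(np.arctan2((b-a)[1],(b-a)[0])))
print("hub",plane(c,(416,203),.21), get_obs()["position"])
E
```

```text
tip [ 0.56027205 -0.00315631  0.316     ]
[0.55265245 0.0760042  0.22      ] [0.56077043 0.00416817 0.22      ] -83.55252349429615
hub [0.55102647 0.06332258 0.21      ] [ 0.5589927  -0.00436984  0.27015532]
```

```bash
python3 -m handwheel '[{"jaw":60,"delta_pos":[-0.0005,0.0013,-0.015],"turn":0.038},{"jaw":60,"delta_pos":[-0.0005,0.0013,-0.015],"turn":0.076},{"jaw":60,"delta_pos":[-0.0005,0.0013,-0.015],"turn":0.114},{"jaw":60,"delta_pos":[-0.0005,0.0013,-0.015],"turn":0.152},{"jaw":60,"delta_pos":[-0.0005,0.0013,-0.015],"turn":0.19},{"jaw":60,"delta_pos":[-0.0005,0.0013,-0.015],"turn":0.228},{"jaw":60,"delta_pos":[-0.0005,0.0013,-0.015],"turn":0.266},{"jaw":60,"delta_pos":[-0.0005,0.0013,-0.015],"turn":0.304},{"jaw":60,"delta_pos":[-0.0005,0.0013,-0.015],"turn":0.326},{"jaw":60,"delta_pos":[-0.0005,0.0013,-0.015],"turn":0.326}]';python3 -m handwheel '[{"jaw":40,"delta_pos":[0,0,0],"turn":0},{"jaw":40,"delta_pos":[0,0,0],"turn":0}]';  python3 - <<'E'
from h import *
rt(239)
c=calibration("wrist")
cv2.imwrite("pics/w11.png",camera("wrist")[:,:,::-1])
E
```

```text
clock: 13.3
position: [0.5601, -0.0033, 0.2852]
ee_rot: [0.669, 0.744, -0.0, -0.0]
ft_force: [0.2, -0.6, 0.4]
grip_width: 0.705
clock: 13.47
position: [0.5601, -0.0033, 0.2851]
ee_rot: [0.666, 0.746, -0.0, -0.0]
ft_force: [0.6, -1.2, 0.2]
grip_width: 0.469
Frad 1.2 effort 0.5 Fz 0.2 | r 69.4 mm ang 238.9 z 0.2851 t 13.47 q7 0.10 [ 0.6 -1.2] 0.4694451554847941
```

View pics/w11.png

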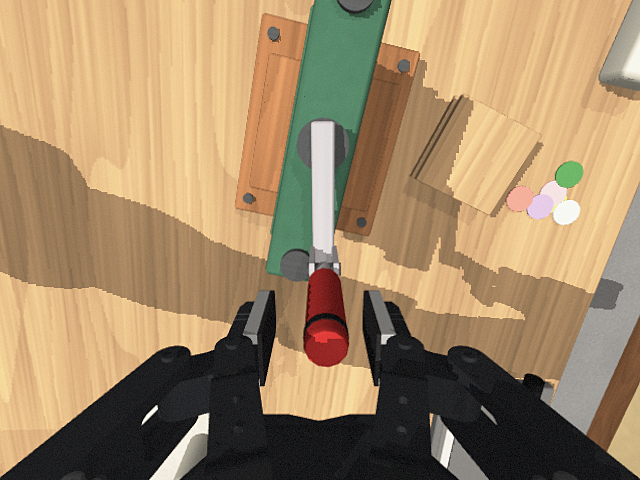

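```bash
python3 - <<'E'
from h import *
c=calibration("wrist");o=get_obs();q=R.from_quat(o["ee_rot"])
for uv,z in [((326.5,345),.316),((324,268),.242),((325,320),.298)]:
    p=plane(c,uv,z);print(p,q.inv().apply(p-o["position"]))
E
```

```text
[ 0.56271008 -0.00174383  0.316     ] [ 0.00125406  0.00278538 -0.03087416]
[ 0.56281518 -0.00198821  0.242     ] [0.00099385 0.00285773 0.04312583]
[ 0.56248261 -0.00210215  0.298     ] [ 0.00092188  0.00251828 -0.0128742 ]
```

```bash
python3 -m handwheel '[{"jaw":30,"delta_pos":[0,0.0021,0],"turn":0},{"jaw":30,"delta_pos":[0,0.0021,0],"turn":0},{"jaw":30,"delta_pos":[0,0.0021,0],"turn":0}]';python3 -c "
from h import *
cv2.imwrite('pics/w12.png',camera('wrist')[200:400,200:440,::-1])";python3 -m handwheel '[{"jaw":10,"delta_pos":[0,0,0],"turn":0},{"jaw":10,"delta_pos":[0,0,0],"turn":0},{"jaw":10,"delta_pos":[0,0,0],"turn":0}]' 25; python3 -c "
from h import *
rt(239);cv2.imwrite('pics/w13.png',camera('wrist')[:,:,::-1])"
```

```text
clock: 13.77
position: [0.5623, -0.003, 0.285]
ee_rot: [0.667, 0.745, -0.0, -0.0]
ft_force: [0.1, 0.1, -0.7]
grip_width: 0.351
clock: 14.07
position: [0.5625, -0.003, 0.2852]
ee_rot: [0.667, 0.745, 0.0, 0.0]
ft_force: [2.0, -0.0, 0.5]
grip_width: 0.202
Frad 0.2 effort 1.9 Fz 0.5 | r 69.4 mm ang 236.8 z 0.2852 t 14.07 q7 0.10 [ 2. -0.] 0.20228178982806463
```

View pics/w13.png

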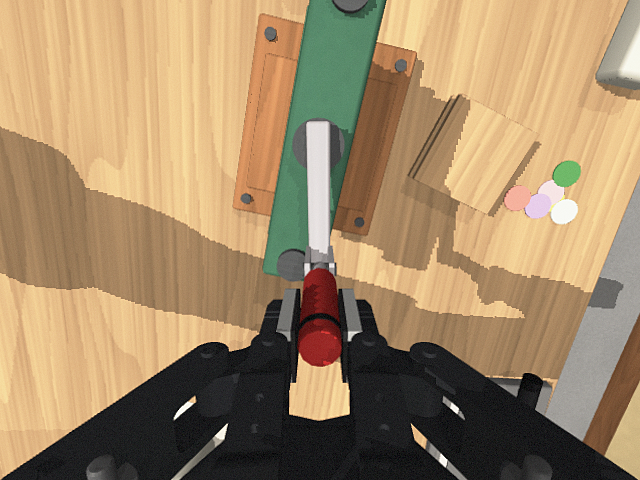

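```bash
python3 -m handwheel '[{"jaw":10,"delta_pos":[0.0051,0,0.0002],"turn":0},{"jaw":10,"delta_pos":[0.0101,0,0.0009],"turn":0},{"jaw":10,"delta_pos":[0.017,0,0.0025],"turn":0},{"jaw":10,"delta_pos":[0.0236,0,0.005],"turn":0},{"jaw":10,"delta_pos":[0.0299,0,0.0083],"turn":0},{"jaw":10,"delta_pos":[0.0357,0,0.0123],"turn":0},{"jaw":10,"delta_pos":[0.041,0,0.017],"turn":0}]' 30; python3 -c "
from h import *
rt(239);cv2.imwrite('pics/w14.png',camera('wrist')[:,:,::-1])"
```

```text
clock: 14.7
position: [0.5583, 0.0377, 0.2696]
ee_rot: [0.668, 0.745, 0.001, 0.001]
ft_force: [-0.5, -0.3, 9.1]
grip_width: 0.2
Frad 0.3 effort -0.5 Fz 9.1 | r 28.6 mm ang 233.7 z 0.2696 t 14.70 q7 0.02 [-0.5 -0.3] 0.19994656154051868
```

View pics/w14.png

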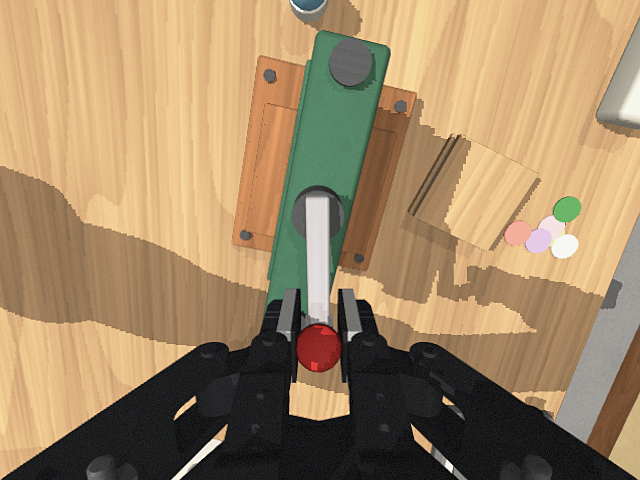

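```bash
python3 -m handwheel '[{"jaw":10,"delta_pos":[0.0047,0,0.0053],"turn":0},{"jaw":10,"delta_pos":[0.0087,0,0.0111],"turn":0},{"jaw":10,"delta_pos":[0.012,0,0.0174],"turn":0},{"jaw":10,"delta_pos":[0.0145,0,0.0241],"turn":0},{"jaw":10,"delta_pos":[0.0161,0,0.0309],"turn":0},{"jaw":10,"delta_pos":[0.0169,0,0.037],"turn":0},{"jaw":10,"delta_pos":[0.017,0,0.04],"turn":0}]' 30; python3 -c "
from h import *
rt(239);cv2.imwrite('pics/w15.png',camera('wrist')[:,:,::-1])
cv2.imwrite('pics/s15.png',cv2.resize(camera('scene')[190:300,290:420,::-1],None,fx=5,fy=5,interpolation=cv2.INTER_CUBIC))"
```

```text
clock: 15.33
position: [0.5559, 0.0576, 0.2287]
ee_rot: [0.666, 0.746, 0.001, -0.001]
ft_force: [-0.4, 7.9, 8.0]
grip_width: 0.197
Frad -7.9 effort 0.4 Fz 8.0 | r 8.7 mm ang 223.6 z 0.2287 t 15.33 q7 -0.00 [-0.4  7.9] 0.19693133669849233
```

View pics/w15.png

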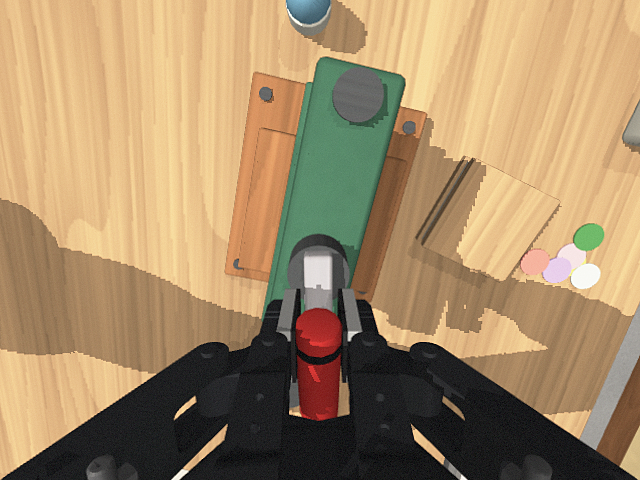

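View pics/s15.png

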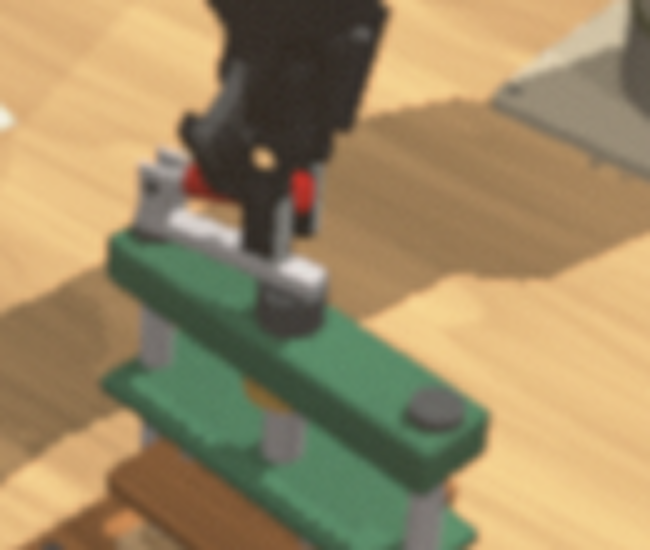

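```bash
python3 -m handwheel '[{"jaw":45,"delta_pos":[0,0,0],"turn":0},{"jaw":45,"delta_pos":[0,0,0],"turn":0},{"jaw":45,"delta_pos":[0,0,-0.02],"turn":0},{"jaw":45,"delta_pos":[0.004,0,-0.05],"turn":0},{"jaw":20,"delta_pos":[0.006,0,-0.05],"turn":0},{"jaw":0,"delta_pos":[0.006,0,-0.05],"turn":0},{"jaw":0,"delta_pos":[0.006,0,-0.05],"turn":0},{"jaw":0,"delta_pos":[0.006,0,-0.05],"turn":0}]' 30; python3 -c "
from h import *
rt(239);cv2.imwrite('pics/w16.png',camera('wrist')[:,:,::-1])
cv2.imwrite('pics/s16.png',cv2.resize(camera('scene')[190:300,290:420,::-1],None,fx=5,fy=5,interpolation=cv2.INTER_CUBIC))"
```

```text
clock: 16.1
position: [0.5547, 0.0602, 0.277]
ee_rot: [0.668, 0.745, -0.001, -0.0]
ft_force: [0.1, 0.7, -0.2]
grip_width: 0.002
Frad -0.7 effort 0.2 Fz -0.2 | r 5.9 mm ang 224.8 z 0.2770 t 16.10 q7 -0.02 [0.1 0.7] 0.0017163584391730847
```

View pics/w16.png

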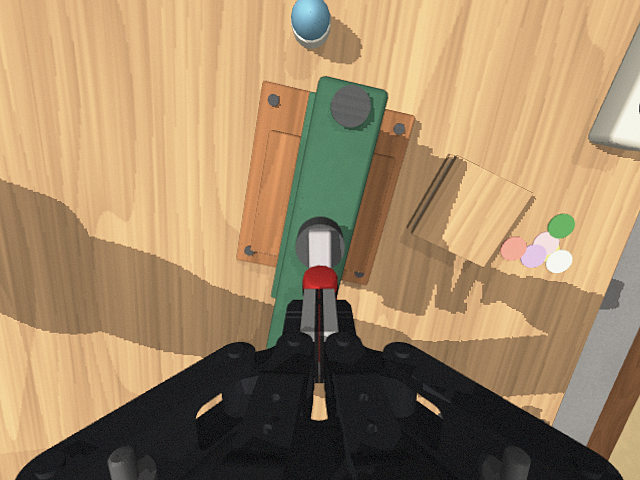

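View pics/s16.png

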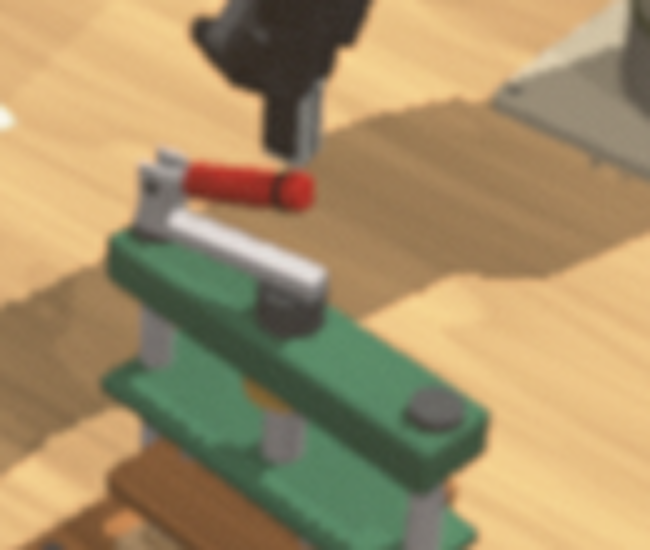

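```bash
python3 -m handwheel '[{"jaw":0,"delta_pos":[0,0,0.008],"turn":0},{"jaw":0,"delta_pos":[0,0,0.014],"turn":0},{"jaw":0,"delta_pos":[0,0,0.019],"turn":0},{"jaw":0,"delta_pos":[0,0,0.023],"turn":0},{"jaw":0,"delta_pos":[0,0,0.026],"turn":0},{"jaw":0,"delta_pos":[0,0,0.028],"turn":0}]'; python3 -m handwheel '[{"jaw":0,"delta_pos":[0,0,0.001],"turn":0},{"jaw":0,"delta_pos":[0,0,0.0015],"turn":0}]';python3 -m handwheel '[{"jaw":0,"delta_pos":[0,0,0.001],"turn":0},{"jaw":0,"delta_pos":[0,0,0.0015],"turn":0}]'
```

```text
clock: 16.7
position: [0.5551, 0.0607, 0.2496]
ee_rot: [0.667, 0.745, -0.0, -0.0]
ft_force: [-0.7, 0.3, 2.9]
grip_width: 0.002
clock: 16.87
position: [0.5552, 0.0606, 0.2485]
ee_rot: [0.667, 0.745, 0.0, -0.0]
ft_force: [-0.1, -0.1, 0.8]
grip_width: -0.001
clock: 17.03
position: [0.5553, 0.0606, 0.2472]
ee_rot: [0.667, 0.745, 0.0, 0.0]
ft_force: [-0.8, 1.1, 1.8]
grip_width: -0.0
```

```bash
for i in 1 2; do python3 -m handwheel '[{"jaw":0,"delta_pos":[0,0,0.0008],"turn":0},{"jaw":0,"delta_pos":[0,0,0.0015],"turn":0}]'; done
```

```text
clock: 17.2
position: [0.5555, 0.0608, 0.246]
ee_rot: [0.667, 0.745, 0.0, 0.0]
ft_force: [-0.4, 2.2, 6.4]
grip_width: 0.002
clock: 17.37
position: [0.5559, 0.0609, 0.2453]
ee_rot: [0.667, 0.745, 0.001, 0.001]
ft_force: [-0.9, 2.6, 10.7]
grip_width: -0.004
```

```bash
python3 -m handwheel '[{"jaw":0,"delta_pos":[0,0,-0.02],"turn":0},{"jaw":0,"delta_pos":[0,0,-0.05],"turn":0},{"jaw":0,"delta_pos":[0,0,-0.08],"turn":0},{"jaw":0,"delta_pos":[-0.03,0,-0.11],"turn":0},{"jaw":0,"delta_pos":[-0.06,0,-0.13],"turn":0},{"jaw":0,"delta_pos":[-0.06,0,-0.13],"turn":0},{"jaw":0,"delta_pos":[-0.06,0,-0.13],"turn":0}]'; python3 -c "
from h import *
rt(239);cv2.imwrite('pics/w17.png',camera('wrist')[:,:,::-1]);im=camera('scene')[:,:,::-1];cv2.imwrite('pics/sf17.png',im)
cv2.imwrite('pics/s17.png',cv2.resize(im[190:300,290:420],None,fx=5,fy=5,interpolation=cv2.INTER_CUBIC))"
```

```text
clock: 17.95
position: [0.5622, -0.0016, 0.3752]
ee_rot: [0.669, 0.743, 0.001, 0.001]
ft_force: [-0.6, 0.2, -1.1]
grip_width: 0.001
Frad -0.3 effort -0.6 Fz -1.1 | r 68.0 mm ang 236.9 z 0.3752 t 17.95 q7 0.09 [-0.6  0.2] 0.0008132811771573918
```

View pics/w17.png

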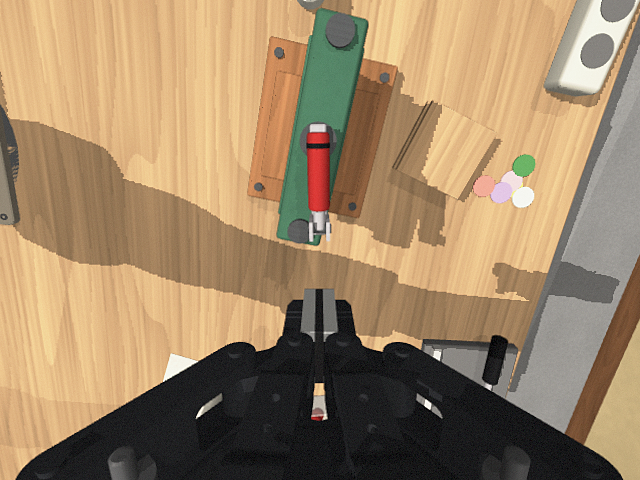

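View pics/s17.png

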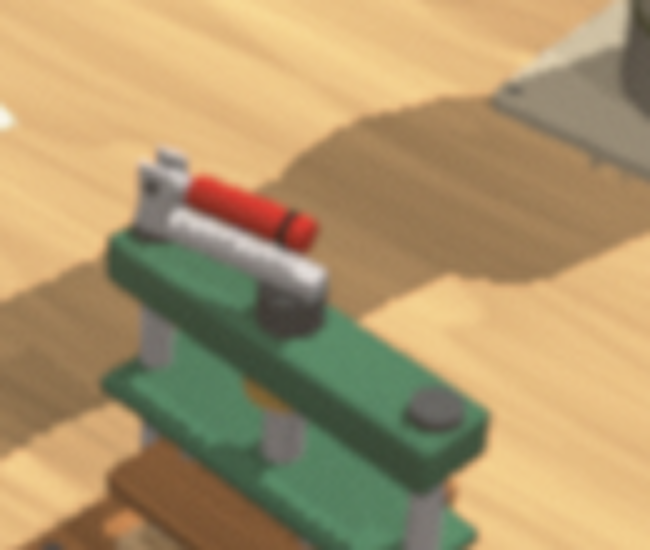

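View pics/sf17.png

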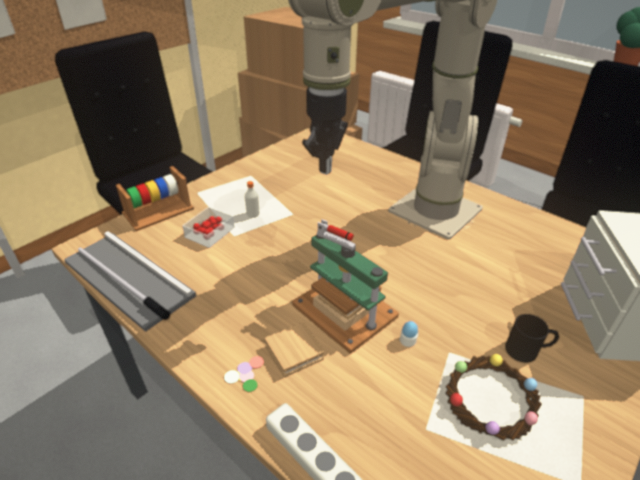

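```bash
python3 -c "
from h import *
a0=cv2.imread('pics/scene0.png');b0=cv2.imread('pics/sf17.png')
up=lambda i:cv2.cvtColor(cv2.resize(i[200:360,280:420],None,fx=8,fy=8,interpolation=cv2.INTER_CUBIC),cv2.COLOR_BGR2GRAY)
a,b=up(a0),up(b0);S=calibration('scene')
def sh(x0,x1,y0,y1,m=50):
    x0,x1,y0,y1=[int(v) for v in ((x0-280)*8,(x1-280)*8,(y0-200)*8,(y1-200)*8)]
    r=cv2.matchTemplate(b[y0-m:y1+m,x0-16:x1+16],a[y0:y1,x0:x1],cv2.TM_CCOEFF_NORMED);_,v,_,l=cv2.minMaxLoc(r);return ((l[0]-16)/8,(l[1]-m)/8,round(v,3))
for n,bx in [('plate front corner',(338,355,296,313)),('plate left',(312,322,277,290)),('plate edge',(325,345,288,308)),('bar right end',(370,386,288,306)),('bar left',(311,322,262,272))]: print(n,sh(*bx))
for p in ([.50,.0,.08],[.61,.09,.08],[.555,.16,.1],[.49,.06,.08]):print(p,proj(S,p),proj(S,[p[0],p[1],p[2]-.01])-proj(S,p))
"
```

```text
plate front corner (-1.25, 2.5, 0.86)
plate left (0.125, 2.375, 0.763)
plate edge (-2.0, 0.875, 0.871)
bar right end (-0.5, 4.875, 0.914)
bar left (0.625, 4.5, 0.903)
[0.5, 0.0, 0.08] [339.65633875 265.17041487] [-0.1319045   2.95716559]
[0.61, 0.09, 0.08] [339.12648745 305.78627476] [-0.14425621  3.01630123]
[0.555, 0.16, 0.1] [378.72386249 301.48548783] [-0.3888685   3.08818063]
[0.49, 0.06, 0.08] [360.79538137 273.84608694] [-0.25201845  2.97192869]
```

```bash
python3 -c "
from workcell import *
print(hand_in())"
```

```text
the job is handed in; nothing more can be done
None
```

The pack is clamped, the crank is stopped in the wanted effort range, and the grip is folded back flat. I handed in at 18 s of the 72 s allowed, with the gripper well clear of the press.

- **Swinging the grip out:** on the first swing the pads slid along the sleeve and left it leaning about 7°. I took hold again lower down and pushed until the force rose sharply at the upright stop.
- **Cranking:** I turned the crank clockwise about 240°. Free running took 5.2–5.9 N. In the last slow turn it took 10.9 N, which is inside the 9–12 N range, and 8.5–9.2 N when held still.
- **Clamping:** between the pictures at 170° and at the end, the green bar kept going down while the wooden plate stayed still, so the plate is on the pack.
- **Folding back:** I pressed the grip down to its flat stop, which I felt at about 11 N. In the last pictures it lies parallel to the arm.
- **Other things on the table:** nothing looks moved in the last scene picture. I compared it by eye only.

**What disagreed:**
- **Pressing force:** the force readings suggest about 85–115 N on the pack. Estimates from the pictures were higher, about 120 N and possibly up to 150 N, though they are only good to a fraction of a pixel. I trusted the force readings, so 60–140 N is likely but not confirmed.
- **Held effort:** it fell by about 2 N after the slow turn, not the 1 N described. After the faster turns it dropped by 5–6 N, so I did not use those held readings.

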